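# Pack up the pedal table after the gig

### The arm

A 6-joint arm with a two-finger parallel gripper is mounted at the origin on the work surface. World frame = base frame: x ahead of the robot, y to its left, z up, the work surface at z = 0. Lengths are in m, angles in rad, forces in N, time in s.
With the tool pointing down it reaches from about 0.35 to 0.975 m from the base axis. Payload 7.1 kg.
Tool frame: the origin (TCP) lies on the centre line of the jaws, within the pads' length; the fingertips stand 19 mm ahead of it and the grasp point (between the pads) is the TCP; y points along the fingers, z is the direction in which the jaws open and shut, and the axes are right-handed (so a half turn about y gives the same grasp; the last joint's range is limited). The gripper opens to 88 mm and grips with 3 to 60 N. Pads are 20 mm wide; open, the fingers measure 115 mm over their backs; the gripper's body (75 mm by 178 mm) begins 61 mm behind the grasp point.
Start: joints at [1.324, 0.423, 1.63, -0, 1.089, -0.019], TCP at [0.141, 0.609, 0.242] pointing down, gripper open.
Joint ranges: [-3, 3], [-0.9, 2.11], [0.09, 2.58], [-1.31, 4.45], [0.11, 2.69], [-2.54, 2.54]. Speed limits (rad/s): [2.39, 2.39, 3.01, 3.14, 3.14, 3.14].

### API

Orientations are given as a unit quaternion [x, y, z, w].
In Python, from rig import sensors, eyes, r gives the robot as it stands.
- The arm moves only by the tool play_rows, never from a script. Its argument "deltas" is a list of rows, each a list of 7 numbers: the finger opening in cm, from 0 to 8.78, then the shift along the tool's x, y, z in cm, then the turn, a rotation vector about the tool's x, y, z in rad. A call has exactly 5 rows; each row shifts and turns the commanded pose from where the row before left it, along the tool's axes as they then stand; what a row does not reach is not made up. A row lasts 1/12 s, in which the tool goes at most 41.7 mm and 7.16 degrees, less where a joint would pass 70% of its speed; a pose out of reach is approached as far as the arm can. A call with a gripper value outside its range is refused whole. The fingers move at their own pace and stop on an object; the grip force is fixed at half the most. Time passes only in rows, so rows that do not move let the fingers close, or fill a call up. It gives the time, the measured TCP pose, the force and the opening at its end, in the units of the state.
- sensors.read_state(): the state, without advancing time (a new reading comes with each control period).
- eyes.capture(name): name is "scene" or "top" or "wrist"; returns (picture, depth): 384x512x3 uint8, blue, green, red; 384x512 float32, m along the optical axis (not along the pixel's ray), 0 where there is no reading.
- eyes.calibration(name): a dict with "vfov" (degrees; the focal length in pixels is half the picture's height over the tangent of half this angle, whatever the lens; pixels are square), "cx", "cy" (the principal point, pixels), "R" (3x3) and "t" (3): a world point X has camera coordinates R X + t; the wrist camera has in their place "mount" (4x4, takes a point from camera to tool coordinates, whose origin is the TCP and whose axes are the tool frame's). Camera axes: x right, y down, z forward; pixel columns grow to the right and rows downward; lengths in m; the calibration is good to about 2 mm. A picture is of the moment at which its call begins: read the wrist's pose just before it. calibration takes no time and is no camera call.
- r.close_job(): hands the job in, once; it reports no verdict.
The state is a dict: "clock": time; "qpos": joint angles; "dq": joint speeds; "joint_efforts": joint torques, N m; "tool_pos": TCP position; "orientation": TCP orientation; "force": force on the tool from outside, world axes, zero at the start; "wrist_torque": the same for the moment, N m; "gripper_width": finger opening in m.
Only numpy, scipy, OpenCV 4.12 (cv2) and the standard library are available. Lean on these libraries where they do the work, as an engineer would, in place of code of your own. Each camera call takes 0.05 s, during which the arm holds its last target. There are 200 camera calls.

### The job

Pack up after the gig: stand each effect pedal upright in the bay of the black case that is lined with its own colour, lengthwise along the bay and flat on its floor; put both 9-volt batteries in the red recycling tub, and set the white ceramic guitar slide upright in the white cork-lined tray. The slide is brittle: do not drop it or let it topple. Leave the tape roll and the yellow pick tin where they are.

Things in the scene. Friction and masses are not known exactly. Their poses are not given: they have to be found in the camera images.
- orange_pedal: Orange mini effect pedal, upright: metal box 93 (its x) by 42 (its y) by 36 mm high; on top a black knob 20 mm wide (x +24) and a steel foot switch (x -30), on the centre line, rise to 48 mm. About 0.2 kg. Origin: centre of the underside, z up. Starts with its long axis within 26 degrees of straight away from the robot.
- blue_pedal: Blue mini effect pedal, upright: metal box 93 (its x) by 42 (its y) by 36 mm high; on top a black knob 20 mm wide (x +24) and a steel foot switch (x -30), on the centre line, rise to 48 mm. About 0.2 kg. Origin: centre of the underside, z up. Starts with its long axis within 26 degrees of straight away from the robot.
- copper_battery: 9-volt battery, black with a copper-coloured top end, lying flat: 48.5 mm long (its x) by 26.5 mm wide (its y) by 17.5 mm high, about 45 g. Origin: centre of the underside, z up. Lies at any angle up to about 46 degrees from straight away from the robot.
- green_battery: 9-volt battery, green with a white top end, lying flat: 48.5 mm long (its x) by 26.5 mm wide (its y) by 17.5 mm high, about 45 g. Origin: centre of the underside, z up. Lies at any angle up to about 46 degrees from straight away from the robot.
- slide: White glazed ceramic guitar slide, an open tube standing on end: 28 mm outside and 21 mm inside diameter, 60 mm high, about 70 g, brittle. Origin: centre of its underside, z up along the tube.
- pedal_case: Black open case, aluminium corners, 130 (x) by 200 (y) mm, 24 high, walls and floor 6 thick. A divider along x, 6 thick, its top 20 mm above the table, makes two bays 118 (x) by 91 (y) mm: the one at +y (centre y +48.5) lined orange, at -y (y -48.5) lined blue. Fixed, turned up to 9 degrees. Origin: centre of underside; unturned, x points away from the robot, y to its left.
- battery_tub: Red open plastic tub for spent batteries, 120 mm (its x) by 150 mm (its y) outside, 28 mm high, walls and floor 4 mm thick. Fixed, turned up to 9 degrees. Origin: centre of underside; unturned, x points away from the robot, y to its left.
- slide_tray: White open tray with a cork floor, 120 mm square outside, 22 mm high, walls and floor 5 mm thick. Fixed, turned up to 9 degrees. Origin: centre of underside; unturned, x points away from the robot, y to its left.
- tape_roll: Bystander to be left alone: small loose black roll of tape lying flat, 68 mm in diameter with a 40 mm hole, 25 mm high. Origin: centre of its underside.
- pick_tin: Bystander to be left alone: loose round yellow tin lying flat, 60 mm in diameter, 20 mm high. Origin: centre of its underside.
Mind the look-alikes: they are no part of the job. Of the things like the battery_tub, leave any that is green or purple; of the rest the smaller one is meant.

How it is judged:
By the outcome, as a careful person would: the job done as asked, in the order asked, and still so for the second after the job is handed in, with the robot touching nothing.
It also fails if it takes over 128 s, if anything falls off the work surface, if the arm or the gripper's body presses on something with over 40 N, if the wrist force passes 120 N, or if a joint passes its speed limit or range.

## Working session

There is one attempt and no reset: what is moved stays moved. The work goes in short steps, Python scripts to look and compute and a tool call to move; the robot and the scene stay as the last step left them, time stands still between calls to the robot, and variables do not carry over. Pictures are saved under pics/ and viewed, on a budget of 14 in all, crops included, one or two more only if the job needs it, and the job is handed in when it is done.

Besides the shell and the picture viewer there is one more tool, called by a JSON object that holds its "method" and its "body", one argument or row to a line. play_rows: Moves the arm, as the interface text tells. Its arguments: {"type":"object","properties":{"deltas":{"type":"array","items":{"type":"array","items":{"type":"number"}}}},"required":["deltas"]}

```bash
ls; mkdir -p pics
python3 - <<'E'
from rig import sensors, eyes, r
import cv2,numpy as np
print(sensors.read_state())
for n in ("scene","top"):
    p,d=eyes.capture(n); np.savez(f"{n}0.npz",p=p,d=d); cv2.imwrite(f"pics/{n}0.png",p)
for n in ("scene","top","wrist"): print(n,eyes.calibration(n))
E
```

```text
pics
{'clock': 0.0, 'qpos': array([ 1.32399873e+00,  4.23792187e-01,  1.63068212e+00, -3.73515681e-06,
        1.08861229e+00, -1.89911659e-02]), 'dq': array([ 0.00077697,  0.0012912 , -0.00137559,  0.00060696, -0.00033121,
       -0.00177948]), 'joint_efforts': array([ 2.34411436e-04, -5.44616747e+01, -2.73669094e+01,  6.44796831e-02,
        2.27504689e-02, -1.31217835e-04]), 'tool_pos': array([0.14099274, 0.60834938, 0.24093516]), 'orientation': array([ 0.70304832, -0.08043589,  0.08029823, -0.70200095]), 'force': array([-0.46249937,  0.24998935, -0.69121601]), 'wrist_torque': array([-0.0381546 ,  0.01285371, -0.02931514]), 'gripper_width': 0.08800837559886285}
scene {'vfov': 51.612962339628154, 'cx': 256.5794785962494, 'cy': 187.94319672334257, 'R': array([[-3.66091649e-03,  9.99988220e-01,  3.18707518e-03],
       [ 6.23527370e-01,  4.77435163e-03, -7.81786943e-01],
       [-7.81792950e-01, -8.74828104e-04, -6.23537503e-01]]), 't': array([ 0.05641474, -0.29167654,  1.48817012])}
top {'vfov': 52.90042947512914, 'cx': 263.04176628030245, 'cy': 188.55633029990642, 'R': array([[-0.00407938, -0.99985507, -0.01652856],
       [-0.98446937,  0.00691647, -0.17542014],
       [ 0.17550903,  0.01555625, -0.98435491]]), 't': array([-0.04400199,  0.50432089,  1.08391677])}
wrist {'vfov': 59.703118389492495, 'cx': 260.0922679786825, 'cy': 185.95753518588768, 'mount': array([[-0.00156145,  0.95891251,  0.28369767, -0.07891805],
       [-0.00103111, -0.28369941,  0.95891271, -0.14368513],
       [ 0.99999825,  0.00120477,  0.00143173,  0.00101605],
       [ 0.        ,  0.        ,  0.        ,  1.        ]])}
```

View pics/top0.png

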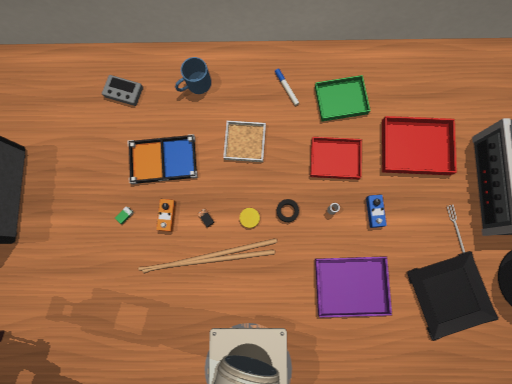

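View pics/scene0.png

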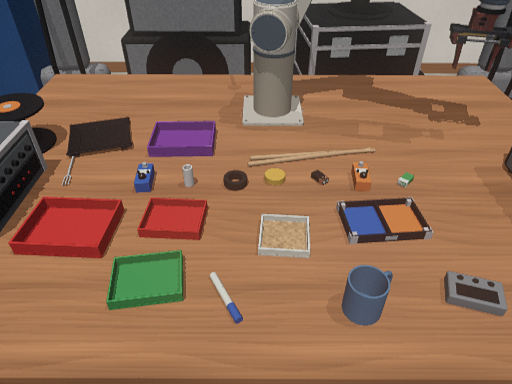

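```bash
cat > h.py <<'E'
import numpy as np, cv2
from rig import sensors, eyes, r
from scipy.spatial.transform import Rotation as Ro
def cam(name,st=None):
    c=eyes.calibration(name); f=192/np.tan(np.radians(c["vfov"]/2))
    if "mount" in c:
        T=np.eye(4); T[:3,:3]=Ro.from_quat(st["orientation"]).as_matrix(); T[:3,3]=st["tool_pos"]
        W=T@c["mount"]
    else:
        W=np.eye(4); W[:3,:3]=c["R"].T; W[:3,3]=-c["R"].T@c["t"]
    return f,c["cx"],c["cy"],W
def ray(C,uv):
    f,cx,cy,W=C; uv=np.atleast_2d(uv).astype(float)
    d=np.c_[(uv[:,0]-cx)/f,(uv[:,1]-cy)/f,np.ones(len(uv))]
    return W[:3,3],d@W[:3,:3].T
def onplane(C,uv,z):
    o,d=ray(C,uv); return o+d*((z-o[2])/d[:,2])[:,None]
def pts(C,uv,dep):
    o,d=ray(C,uv); return o+d*dep[:,None]
def px(C,X):
    f,cx,cy,W=C; p=(np.atleast_2d(X)-W[:3,3])@W[:3,:3]
    return p[:,:2]/p[:,2:]*f+[cx,cy]
def tri(C1,p1,C2,p2):
    # closest point between two rays
    o1,d1=ray(C1,p1); o2,d2=ray(C2,p2); d1=d1[0]; d2=d2[0]
    s=np.linalg.lstsq(np.c_[d1,-d2],o2-o1,rcond=None)[0]
    a,b=o1+s[0]*d1,o2+s[1]*d2
    return (a+b)/2,np.linalg.norm(a-b)
RANGES=dict(orange=[((8,170,110),(18,255,255))],blue=[((105,150,60),(125,255,255))],
 red=[((0,170,60),(6,255,255)),((174,170,60),(180,255,255))],green=[((50,120,50),(75,255,255))],
 yellow=[((22,150,120),(32,255,255))],purple=[((130,80,50),(160,255,255))])
def mask(p,col):
    h=cv2.cvtColor(p,cv2.COLOR_BGR2HSV); return sum(cv2.inRange(h,a,b) for a,b in RANGES[col]).astype(np.uint8)
def blobs(m,amin=40):
    n,l,s,c=cv2.connectedComponentsWithStats(m)
    return [(l==i,s[i],c[i]) for i in range(1,n) if s[i,4]>=amin]
def rect(xy):
    # centre, long side, short side, yaw (deg) of the long side, in +-90
    b=cv2.boxPoints(cv2.minAreaRect((np.asarray(xy)*1000).astype(np.float32)))
    e=[b[1]-b[0],b[2]-b[1]]; n=[np.linalg.norm(v) for v in e]; k=int(n[1]>n[0])
    a=np.degrees(np.arctan2(e[k][1],e[k][0])); a=(a+90)%180-90
    return b.mean(0)/1000,max(n),min(n),a
def plan(target,yaw,st=None):
    """tool-frame shift (cm) and turn about tool y (rad) to TCP target, jaws opening along yaw (deg, mod 180)"""
    st=st or sensors.read_state(); R=Ro.from_quat(st["orientation"]).as_matrix()
    cur=np.degrees(np.arctan2(R[1,2],R[0,2])); dy=(yaw-cur+90)%180-90
    print("at",st["tool_pos"].round(4),"jaw yaw",cur.round(2),"tilt y-axis",R[:,1].round(4),"q6",st["qpos"][5].round(2),"w",round(st["gripper_width"],4))
    print(" shift cm (tool axes, before turn)",(R.T@(np.array(target)-st["tool_pos"])*100).round(2)," turn about tool y rad",round(-np.radians(dy),3))
E
python3 - <<'E'
from h import *
plan([0,0,0],90)
for n in ("top","scene"):
    z=np.load(f"{n}0.npz"); p,d=z["p"],z["d"]; C=cam(n)
    print(n)
    for col in ("orange","blue","red","green","yellow"):
        for m,s,c in blobs(mask(p,col),25):
            v,u=np.nonzero(m); P=pts(C,np.c_[u,v],d[v,u]); ok=d[v,u]>0; P=P[ok]
            if len(P)<20: continue
            zt=np.percentile(P[:,2],[5,50,95]); q=rect(P[:,:2])
            print(f"{col:7s} px {c.round(0)} n{len(P)} z5/50/95 {(zt*1000).round(0)} ctr {q[0].round(3)} {q[1]:.0f}x{q[2]:.0f} yaw {q[3]:.0f}")
z=np.load("top0.npz"); p=z["p"]
a=cv2.resize(p[125:245,100:280],None,fx=4,fy=4,interpolation=cv2.INTER_CUBIC)
b=cv2.resize(p[75:195,300:480],None,fx=4,fy=4,interpolation=cv2.INTER_CUBIC)
cv2.imwrite("pics/tubs.png",b); cv2.imwrite("pics/left.png",a)
E
```

```text
at [0.141  0.6084 0.241 ] jaw yaw 76.95 tilt y-axis [-3.0e-04 -1.3e-03 -1.0e+00] q6 -0.02 w 0.0878
 shift cm (tool axes, before turn) [  0.    24.18 -62.42]  turn about tool y rad -0.228
top
orange  px [147. 161.] n979 z5/50/95 [ 2.  6. 10.] ctr [0.599 0.311] 118x88 yaw 6
orange  px [165. 214.] n293 z5/50/95 [ 0. 35. 39.] ctr [0.434 0.246] 98x55 yaw -4
blue    px [279.  74.] n50 z5/50/95 [10. 17. 21.] ctr [ 0.876 -0.099] 34x14 yaw 26
blue    px [178. 157.] n995 z5/50/95 [ 2.  6. 10.] ctr [0.61  0.215] 115x88 yaw 5
blue    px [375. 211.] n300 z5/50/95 [14. 35. 39.] ctr [ 0.439 -0.376] 92x40 yaw 6
red     px [418. 145.] n4165 z5/50/95 [ 2.  7. 39.] ctr [ 0.646 -0.518] 214x184 yaw 87
red     px [336. 158.] n2051 z5/50/95 [ 0.  5. 28.] ctr [ 0.608 -0.267] 149x131 yaw 87
green   px [342.  98.] n1879 z5/50/95 [ 1.  5. 27.] ctr [ 0.794 -0.293] 149x122 yaw -81
green   px [122. 217.] n91 z5/50/95 [13. 17. 20.] ctr [0.428 0.374] 32x26 yaw -44
yellow  px [249. 217.] n312 z5/50/95 [15. 19. 23.] ctr [ 0.422 -0.006] 57x57 yaw -5
scene
orange  px [  9. 106.] n107 z5/50/95 [134. 136. 138.] ctr [ 0.24  -0.813] 73x53 yaw 27
orange  px [363. 186.] n65 z5/50/95 [ 3. 15. 28.] ctr [0.476 0.24 ] 39x7 yaw 84
blue    px [12. 55.] n2027 z5/50/95 [-390. -191.   78.] ctr [-1.025 -1.577] 285x52 yaw -90
blue    px [142. 179.] n57 z5/50/95 [33. 35. 37.] ctr [ 0.47  -0.372] 36x34 yaw -84
red     px [ 68. 227.] n5381 z5/50/95 [ 2.  6. 37.] ctr [ 0.642 -0.512] 210x168 yaw 87
red     px [173. 219.] n2410 z5/50/95 [ 1.  4. 26.] ctr [ 0.606 -0.264] 150x124 yaw 86
green   px [142. 282.] n2845 z5/50/95 [ 1.  3. 27.] ctr [ 0.798 -0.289] 149x121 yaw -81
```

View pics/tubs.png

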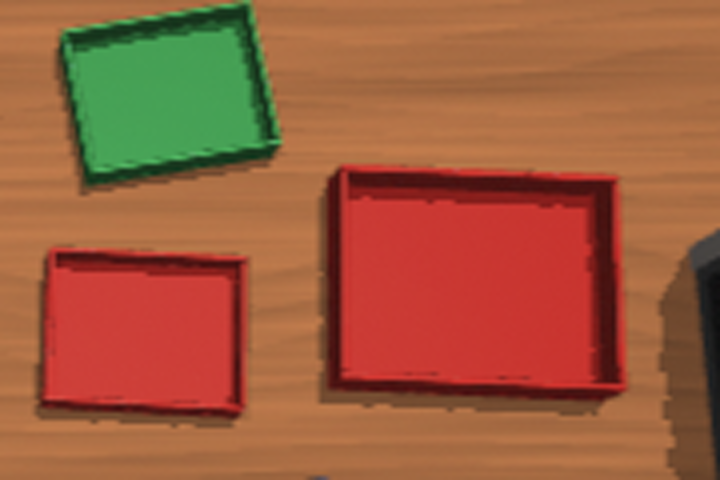

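Candidates for the tub in the top view: green (342,98), purple (353,287), large red (418,145; 214x184 mm) and small red (336,158; about 150x122 mm). The crop shows the small red one at lower left. It fits the 120x150 description and is the smaller of the two reds, so it's the one meant. Next I'll move over the orange pedal.

{"method": "play_rows", "body": {
  "deltas": [
    [8.78,2.45,0.27,-1.93,0,0,0],
    [8.78,2.45,0.27,-1.93,0,0,0],
    [8.78,2.45,0.27,-1.93,0,0,0],
    [8.78,2.45,0.27,-1.93,0,0,0],
    [8.78,2.45,0.27,-1.93,0,0,0]
  ]
}}

```text
clock: 0.52
tool_pos: [0.2391, 0.4858, 0.2277]
orientation: [0.703, -0.08, 0.08, -0.702]
force: [0.7, -0.5, -0.2]
gripper_width: 0.0876
```

{"method": "play_rows", "body": {
  "deltas": [
    [8.78,2.45,0.27,-1.93,0,0,0],
    [8.78,2.45,0.27,-1.93,0,0,0],
    [8.78,2.45,0.27,-1.93,0,0,0],
    [8.78,2.45,0.27,-1.93,0,0,0],
    [8.78,2.45,0.27,-1.93,0,0,0]
  ]
}}

```text
clock: 0.93
tool_pos: [0.3368, 0.364, 0.2144]
orientation: [0.703, -0.08, 0.08, -0.702]
force: [1.1, -0.6, 0.6]
gripper_width: 0.0878
```

{"method": "play_rows", "body": {
  "deltas": [
    [8.78,2.45,0.27,-1.93,0,0,0],
    [8.78,2.45,0.27,-1.93,0,0,0],
    [8.78,2.45,0.27,-1.93,0,0,0],
    [8.78,2.45,0.27,-1.93,0,0,0],
    [8.78,2.45,0.27,-1.93,0,0,0]
  ]
}}

```text
clock: 1.35
tool_pos: [0.4343, 0.2424, 0.2009]
orientation: [0.703, -0.08, 0.08, -0.702]
force: [-0.9, -0.3, 0.1]
gripper_width: 0.0877
```

{"method": "play_rows", "body": {
  "deltas": [
    [8.78,0,0,0,0,-0.031,0],
    [8.78,0,0,0,0,-0.031,0],
    [8.78,0,0,0,0,-0.031,0],
    [8.78,0,0,0,0,-0.031,0],
    [8.78,0,0,0,0,-0.031,0]
  ]
}}

```text
clock: 1.77
tool_pos: [0.4336, 0.2435, 0.2009]
orientation: [0.707, -0.026, 0.025, -0.707]
force: [0.2, 0.2, 0.1]
gripper_width: 0.0878
```

```bash
cat >> h.py <<'E'
def shoot(tag):
    st=sensors.read_state(); p,d=eyes.capture("wrist"); C=cam("wrist",st)
    cv2.imwrite(f"pics/{tag}.png",p); np.savez(f"{tag}.npz",p=p,d=d,f=C[0],cx=C[1],cy=C[2],W=C[3]); return st,p,d,C
def load(tag):
    z=np.load(f"{tag}.npz"); return z["p"],z["d"],(float(z["f"]),float(z["cx"]),float(z["cy"]),z["W"])
def show(p,d,C,cols,amin=150,hmin=-1):
    for col in cols:
        for m,s,c in blobs(mask(p,col),amin):
            m=m&(d>0); v,u=np.nonzero(m); P=pts(C,np.c_[u,v],d[v,u])
            zt=np.percentile(P[:,2],[5,50,95])
            K=P[abs(P[:,2]-zt[1])<0.004]; q=rect(K[:,:2])
            print(f"{col:7s} px {c.round(0)} n{len(P)} z5/50/95 mm {(zt*1000).round(1)} layer@{zt[1]*1000:.1f}: ctr {q[0].round(4)} {q[1]:.1f}x{q[2]:.1f} yaw {q[3]:.1f}")
E
python3 - <<'E'
from h import *
st,p,d,C=shoot("w1"); plan(st["tool_pos"],86,st); show(p,d,C,["orange","green","yellow"])
E
```

```text
at [0.4336 0.2435 0.2009] jaw yaw 85.89 tilt y-axis [-7.e-04 -3.e-04 -1.e+00] q6 -1.01 w 0.0878
 shift cm (tool axes, before turn) [0. 0. 0.]  turn about tool y rad -0.002
orange  px [256. 165.] n1899 z5/50/95 mm [12.8 36.2 37.7] layer@36.2: ctr [0.4297 0.2451] 92.1x42.0 yaw -4.7
orange  px [324. 284.] n2331 z5/50/95 mm [5.9 7.2 8.8] layer@7.2: ctr [0.5775 0.3086] 84.9x55.0 yaw -85.7
orange  px [319. 340.] n354 z5/50/95 mm [5.8 7.1 8.2] layer@7.1: ctr [0.6551 0.31  ] 73.1x13.8 yaw -89.5
green   px [393. 152.] n993 z5/50/95 mm [10.2 18.1 19.3] layer@18.1: ctr [0.4271 0.379 ] 33.8x26.9 yaw -41.6
yellow  px [ 19. 176.] n2075 z5/50/95 mm [19.1 20.3 21.4] layer@20.3: ctr [0.4242 0.006 ] 59.3x44.4 yaw -16.6
```

View pics/w1.png

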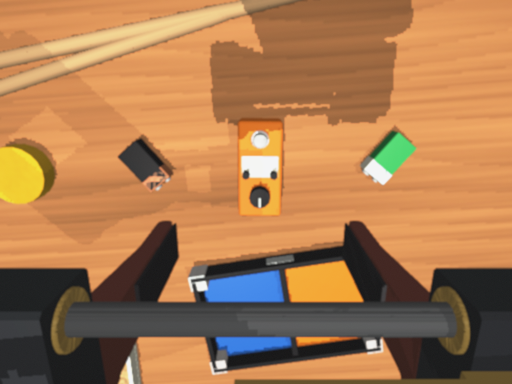

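{"method": "play_rows", "body": {
  "deltas": [
    [8.78,-0.08,3.2,0.03,0,0.01,0],
    [8.78,-0.08,3.2,0.03,0,0,0],
    [8.78,-0.08,3.2,0.03,0,0,0],
    [8.78,-0.08,3.2,0.03,0,0,0],
    [8.78,-0.08,3.2,0.01,0,0,0]
  ]
}}

```text
clock: 2.23
tool_pos: [0.4298, 0.2455, 0.0398]
orientation: [-0.706, 0.029, -0.03, 0.707]
force: [0.4, 0.4, -0.2]
gripper_width: 0.0875
```

{"method": "play_rows", "body": {
  "deltas": [
    [8.78,0,0.75,0,0,0,0],
    [8.78,0,0.75,0,0,0,0],
    [3,0,0,0,0,0,0],
    [3,0,0,0,0,0,0],
    [3,0,0,0,0,0,0]
  ]
}}

```text
clock: 2.65
tool_pos: [0.4309, 0.246, 0.0277]
orientation: [-0.706, 0.028, -0.03, 0.707]
force: [0.3, 0.1, 0.1]
gripper_width: 0.0712
```

{"method": "play_rows", "body": {
  "deltas": [
    [3,0,0,0,0,0,0],
    [3,0,0,0,0,0,0],
    [3,0,0,0,0,0,0],
    [3,0,0,0,0,0,0],
    [3,0,0,0,0,0,0]
  ]
}}

```text
clock: 3.07
tool_pos: [0.43, 0.2454, 0.0266]
orientation: [0.707, -0.029, 0.029, -0.707]
force: [-0.2, -2.1, 6.1]
gripper_width: 0.0418
```

Run:
```python
from h import *
RANGES["orange"]=[((5,140,80),(20,255,255))]; RANGES["blue"]=[((100,120,40),(128,255,255))]
for n in ("top","scene"):
    z=np.load(f"{n}0.npz"); p,d=z["p"],z["d"]; C=cam(n); hs=cv2.cvtColor(p,cv2.COLOR_BGR2HSV)
    uv0=px(C,[0.6,0.311,0.006])[0].astype(int); uv1=px(C,[0.61,0.215,.006])[0].astype(int)
    print(n,uv0,hs[uv0[1],uv0[0]],uv1,hs[uv1[1],uv1[0]])
    # everything in the case's neighbourhood standing above the table by depth
    v,u=np.nonzero(d>0); P=pts(C,np.c_[u,v],d[v,u])
    k=(abs(P[:,0]-.605)<.11)&(abs(P[:,1]-.263)<.14)&(P[:,2]>.016)&(P[:,2]<.04)
    q=rect(P[k][:,:2]); print("rim",q,np.percentile(P[k][:,2],[50,95]))
    k=(abs(P[:,0]-.6)<.11)&(abs(P[:,1]-.012)<.10)&(P[:,2]>.014)&(P[:,2]<.04)
    q=rect(P[k][:,:2]); print("tray rim",q,np.percentile(P[k][:,2],[50,95]))
    k=(abs(P[:,0]-.606)<.11)&(abs(P[:,1]+.265)<.105)&(P[:,2]>.020)&(P[:,2]<.04)
    q=rect(P[k][:,:2]); print("tub rim",q,np.percentile(P[k][:,2],[50,95]))
plan([0.6045,0.263,0.1],96)
```

```text
top [146 160] [ 14 193 205] [178 157] [109 174 180]
rim (array([0.6042843 , 0.26055634], dtype=float32), np.float32(204.42294), np.float32(133.62192), np.float32(-84.734184)) [0.02259294 0.02657794]
tray rim (array([0.6564088 , 0.00931939], dtype=float32), np.float32(119.93622), np.float32(115.1489), np.float32(85.73456)) [0.02110794 0.02526862]
tub rim (array([ 0.60308045, -0.267236  ], dtype=float32), np.float32(149.36028), np.float32(121.58159), np.float32(86.59592)) [0.02641719 0.03057482]
scene [399 218] [ 13 164 199] [362 221] [111 146 166]
rim (array([0.6066242 , 0.26377758], dtype=float32), np.float32(204.20407), np.float32(134.32617), np.float32(-84.623085)) [0.02178628 0.02484308]
tray rim (array([0.6554999 , 0.01223418], dtype=float32), np.float32(120.82375), np.float32(112.94475), np.float32(86.93863)) [0.0205086  0.02274005]
tub rim (array([ 0.6045309, -0.2646439], dtype=float32), np.float32(151.15689), np.float32(124.65929), np.float32(86.634796)) [0.02531507 0.02845898]
at [0.43   0.2454 0.0266] jaw yaw 85.26 tilt y-axis [ 3.e-04 -0.e+00 -1.e+00] q6 -0.99 w 0.0418
 shift cm (tool axes, before turn) [17.25 -7.33  3.2 ]  turn about tool y rad -0.187
```

{"method": "play_rows", "body": {
  "deltas": [
    [3,0,-1.0,0,0,0,0],
    [3,0,-1.5,0,0,0,0],
    [3,0,-1.5,0,0,0,0],
    [3,0,-1.5,0,0,0,0],
    [3,0,-1.5,0,0,0,0]
  ]
}}

```text
clock: 3.48
tool_pos: [0.4296, 0.2453, 0.0972]
orientation: [0.707, -0.029, 0.029, -0.706]
force: [-0.3, -0.4, -1.3]
gripper_width: 0.042
```

{"method": "play_rows", "body": {
  "deltas": [
    [3,1.65,0,0.78,0,0,0],
    [3,1.65,0,0.78,0,0,0],
    [3,1.65,0,0.78,0,0,0],
    [3,1.65,0,0.78,0,0,0],
    [3,1.65,0,0.78,0,0,0]
  ]
}}

```text
clock: 3.9
tool_pos: [0.5158, 0.2777, 0.0967]
orientation: [0.707, -0.029, 0.029, -0.706]
force: [0.0, -0.4, -1.5]
gripper_width: 0.0418
```

{"method": "play_rows", "body": {
  "deltas": [
    [3,1.65,0,0.78,0,0,0],
    [3,1.65,0,0.78,0,0,0],
    [3,1.65,0,0.78,0,0,0],
    [3,1.65,0,0.78,0,0,0],
    [3,1.65,0,0.78,0,0,0]
  ]
}}

```text
clock: 4.32
tool_pos: [0.6011, 0.3097, 0.0964]
orientation: [0.707, -0.03, 0.029, -0.706]
force: [-0.6, 0.1, -2.4]
gripper_width: 0.0415
```

{"method": "play_rows", "body": {
  "deltas": [
    [3,0,0,0,0,-0.035,0],
    [3,0,0,0,0,-0.035,0],
    [3,0,0,0,0,-0.035,0],
    [3,0,0,0,0,-0.035,0],
    [3,0,0,0,0,-0.035,0]
  ]
}}

```text
clock: 4.73
tool_pos: [0.6003, 0.3094, 0.0963]
orientation: [0.706, 0.033, -0.034, -0.706]
force: [0.0, -0.3, -2.4]
gripper_width: 0.0417
```

Run:
```python
from h import *
plan([0.601,0.310,0.0335],95.3)
st,p,d,C=shoot("w2"); show(p,d,C,["orange","blue"])
```

```text
at [0.6003 0.3094 0.0963] jaw yaw 95.38 tilt y-axis [-9.e-04 -3.e-04 -1.e+00] q6 -1.21 w 0.0417
 shift cm (tool axes, before turn) [0.08 6.28 0.06]  turn about tool y rad 0.001
orange  px [261. 185.] n14093 z5/50/95 mm [  6.3 103.7 106.9] layer@103.7: ctr [0.5858 0.3094] 63.6x42.7 yaw 5.4
blue    px [118. 186.] n12443 z5/50/95 mm [5.9 7.  8.1] layer@7.0: ctr [0.6084 0.2152] 114.9x88.7 yaw 5.5
```

View pics/w2.png

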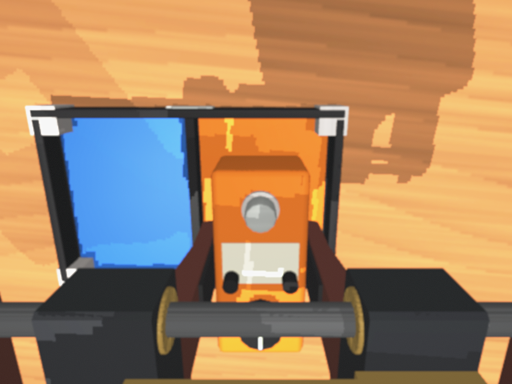

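{"method": "play_rows", "body": {
  "deltas": [
    [3,0,1.2,0.1,0,0,0],
    [3,0,1.2,0.05,0,0,0],
    [3,0,1.2,0,0,0,0],
    [3,0,1.2,0,0,0,0],
    [3,0,0.7,0,0,0,0]
  ]
}}

```text
clock: 5.2
tool_pos: [0.5993, 0.3104, 0.0384]
orientation: [0.707, 0.031, -0.034, -0.706]
force: [-0.7, -0.3, -3.1]
gripper_width: 0.0419
```

{"method": "play_rows", "body": {
  "deltas": [
    [3,0,0.4,0,0,0,0],
    [3,0,0.3,0,0,0,0],
    [3,0,0.1,0,0,0,0],
    [3,0,0,0,0,0,0],
    [3,0,0,0,0,0,0]
  ]
}}

```text
clock: 5.62
tool_pos: [0.6009, 0.3112, 0.0336]
orientation: [-0.706, -0.033, 0.032, 0.706]
force: [0.2, -0.2, -1.6]
gripper_width: 0.0417
```

{"method": "play_rows", "body": {
  "deltas": [
    [5.4,0,0,0,0,0,0],
    [5.4,0,0,0,0,0,0],
    [5.4,0,0,0,0,0,0],
    [5.4,0,0,0,0,0,0],
    [5.4,0,0,0,0,0,0]
  ]
}}

```text
clock: 6.03
tool_pos: [0.6007, 0.3111, 0.0335]
orientation: [-0.706, -0.033, 0.032, 0.706]
force: [-0.0, 0.1, -0.0]
gripper_width: 0.0538
```

{"method": "play_rows", "body": {
  "deltas": [
    [5.4,0,-1,0,0,0,0],
    [5.4,0,-2,0,0,0,0],
    [5.4,0,-3,0,0,0,0],
    [5.4,0,-3,0,0,0,0],
    [5.4,0,-3,0,0,0,0]
  ]
}}

```text
clock: 6.45
tool_pos: [0.6004, 0.3109, 0.155]
orientation: [0.706, 0.033, -0.033, -0.706]
force: [0.4, -0.1, -0.0]
gripper_width: 0.0538
```

Run:
```python
from h import *
st,p,d,C=shoot("w3"); show(p,d,C,["orange","blue"],400)
plan([0.439,-0.376,0.19],96,st)
```

```text
orange  px [258. 151.] n5641 z5/50/95 mm [ 6.1  7.7 43.1] layer@7.7: ctr [0.5999 0.313 ] 117.5x90.1 yaw 5.4
blue    px [145. 171.] n8996 z5/50/95 mm [5.8 7.  8.1] layer@7.0: ctr [0.609  0.2155] 117.3x88.6 yaw 5.5
at [0.6004 0.3109 0.155 ] jaw yaw 95.28 tilt y-axis [-2.e-04 -1.e-04 -1.e+00] q6 -1.2 w 0.0538
 shift cm (tool axes, before turn) [-22.4   -3.49 -66.92]  turn about tool y rad -0.013
```

{"method": "play_rows", "body": {
  "deltas": [
    [8.78,-1.12,-0.17,-3.35,0,0,0],
    [8.78,-1.12,-0.17,-3.35,0,0,0],
    [8.78,-1.12,-0.17,-3.35,0,0,0],
    [8.78,-1.12,-0.17,-3.35,0,0,0],
    [8.78,-1.12,-0.17,-3.35,0,0,0]
  ]
}}

```text
clock: 6.92
tool_pos: [0.5598, 0.1378, 0.1625]
orientation: [-0.706, -0.033, 0.032, 0.706]
force: [0.7, -0.6, -0.5]
gripper_width: 0.084
```

{"method": "play_rows", "body": {
  "deltas": [
    [8.78,-1.12,-0.17,-3.35,0,0,0],
    [8.78,-1.12,-0.17,-3.35,0,0,0],
    [8.78,-1.12,-0.17,-3.35,0,0,0],
    [8.78,-1.12,-0.17,-3.35,0,0,0],
    [8.78,-1.12,-0.17,-3.35,0,0,0]
  ]
}}

```text
clock: 7.33
tool_pos: [0.5195, -0.0344, 0.171]
orientation: [0.706, 0.033, -0.032, -0.706]
force: [0.6, -0.2, 0.3]
gripper_width: 0.0874
```

{"method": "play_rows", "body": {
  "deltas": [
    [8.78,-1.12,-0.17,-3.35,0,0,0],
    [8.78,-1.12,-0.17,-3.35,0,0,0],
    [8.78,-1.12,-0.17,-3.35,0,0,0],
    [8.78,-1.12,-0.17,-3.35,0,0,0],
    [8.78,-1.12,-0.17,-3.35,0,0,0]
  ]
}}

```text
clock: 7.75
tool_pos: [0.479, -0.2065, 0.1795]
orientation: [0.707, 0.033, -0.032, -0.706]
force: [-0.0, 0.5, 1.2]
gripper_width: 0.0878
```

{"method": "play_rows", "body": {
  "deltas": [
    [8.78,-1.12,-0.17,-3.35,0,0,0],
    [8.78,-1.12,-0.17,-3.35,0,0,0],
    [8.78,-1.12,-0.17,-3.35,0,0,0],
    [8.78,-1.12,-0.17,-3.35,0,0,0],
    [8.78,-1.12,-0.17,-3.35,0,0,0]
  ]
}}

```text
clock: 8.17
tool_pos: [0.4386, -0.3785, 0.188]
orientation: [0.707, 0.033, -0.032, -0.706]
force: [1.2, 0.0, 0.3]
gripper_width: 0.0876
```

{"method": "play_rows", "body": {
  "deltas": [
    [8.78,0,0,0,0,0,0],
    [8.78,0,0,0,0,0,0],
    [8.78,0,0,0,0,0,0],
    [8.78,0,0,0,0,0,0],
    [8.78,0,0,0,0,0,0]
  ]
}}

```text
clock: 8.58
tool_pos: [0.4396, -0.3754, 0.1872]
orientation: [-0.706, -0.033, 0.033, 0.706]
force: [-0.7, 0.3, -0.6]
gripper_width: 0.0877
```

Run:
```python
from h import *
st,p,d,C=shoot("w4"); show(p,d,C,["blue","red"],300)
m=max(blobs(mask(p,"blue"),300),key=lambda b:-abs(b[2][0]-256))[0]&(d>0)
v,u=np.nonzero(m); P=pts(C,np.c_[u,v],d[v,u]); K=P[(P[:,2]>.033)&(P[:,2]<.039)]; q=rect(K[:,:2]); print(q)
plan([*q[0],0.027],q[3]+90,st)
# slide: white-ish points standing 50-65 mm
v,u=np.nonzero(d>0); P=pts(C,np.c_[u,v],d[v,u]); k=(P[:,2]>.054)&(P[:,2]<.065)&(P[:,1]>-.33)&(P[:,1]<-.17)&(P[:,0]>.35)&(P[:,0]<.52)
if k.sum()>10: print("slide",k.sum(),cv2.minEnclosingCircle((P[k][:,:2]*1000).astype(np.float32)),np.median(P[k][:,2]))
```

```text
blue    px [259. 171.] n2581 z5/50/95 mm [35.  36.5 37.8] layer@36.5: ctr [ 0.4382 -0.3742] 91.2x39.6 yaw 4.4
red     px [ 69. 263.] n2034 z5/50/95 mm [  4.7  21.5 253.2] layer@21.5: ctr [ 0.5518 -0.5615] 97.0x2.4 yaw 87.3
red     px [318. 283.] n2735 z5/50/95 mm [ 3.7  5.4 29.2] layer@5.4: ctr [ 0.5653 -0.2896] 92.8x50.8 yaw 87.2
red     px [192. 285.] n1868 z5/50/95 mm [  5.1  20.1 131.6] layer@20.1: ctr [ 0.5606 -0.4267] 56.8x18.4 yaw 67.1
red     px [168. 361.] n3969 z5/50/95 mm [ 5.   6.2 39.2] layer@6.2: ctr [ 0.6819 -0.4667] 100.0x76.3 yaw 87.4
red     px [336. 356.] n4417 z5/50/95 mm [ 3.8  7.6 28.7] layer@7.6: ctr [ 0.6425 -0.2668] 147.1x35.1 yaw 87.1
(array([ 0.43824098, -0.37416333], dtype=float32), np.float32(91.16333), np.float32(39.60995), np.float32(4.3673325))
at [ 0.4396 -0.3754  0.1872] jaw yaw 95.37 tilt y-axis [-2.e-04  4.e-04 -1.e+00] q6 -2.39 w 0.0877
 shift cm (tool axes, before turn) [-0.12 16.02  0.13]  turn about tool y rad 0.018
slide 523 ((445.26513671875, -247.5163116455078), 14.021047592163086) 0.06004849764032716
```

View pics/w4.png

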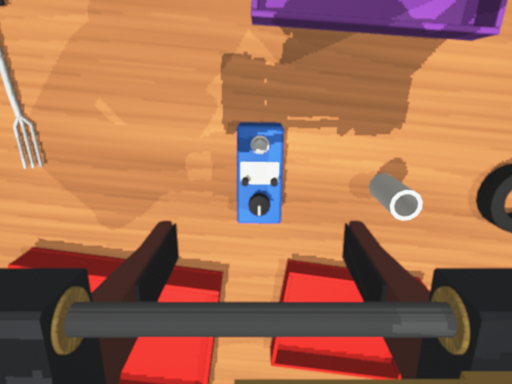

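{"method": "play_rows", "body": {
  "deltas": [
    [8.78,-0.1,3,0.1,0,0.018,0],
    [8.78,0,3,0.03,0,0,0],
    [8.78,0,3,0,0,0,0],
    [8.78,0,3,0,0,0,0],
    [8.78,0,2.5,0,0,0,0]
  ]
}}

```text
clock: 9.05
tool_pos: [0.4382, -0.3743, 0.0405]
orientation: [-0.706, -0.027, 0.027, 0.707]
force: [-0.3, 0.4, -0.3]
gripper_width: 0.0881
```

{"method": "play_rows", "body": {
  "deltas": [
    [8.78,0,1,0,0,0,0],
    [8.78,0,0.5,0,0,0,0],
    [3,0,0,0,0,0,0],
    [3,0,0,0,0,0,0],
    [3,0,0,0,0,0,0]
  ]
}}

```text
clock: 9.47
tool_pos: [0.4391, -0.3762, 0.0287]
orientation: [0.707, 0.027, -0.026, -0.706]
force: [0.8, 0.1, 0.1]
gripper_width: 0.0714
```

{"method": "play_rows", "body": {
  "deltas": [
    [3,0,0,0,0,0,0],
    [3,0,0,0,0,0,0],
    [3,0,0,0,0,0,0],
    [3,0,0,0,0,0,0],
    [3,0,0,0,0,0,0]
  ]
}}

```text
clock: 9.88
tool_pos: [0.4383, -0.3758, 0.0276]
orientation: [0.707, 0.026, -0.026, -0.706]
force: [-0.8, -0.3, 3.7]
gripper_width: 0.0418
```

{"method": "play_rows", "body": {
  "deltas": [
    [3,0,-1.2,0,0,0,0],
    [3,0,-2.5,0,0,0,0],
    [3,0,-2.5,0,0,0,0],
    [3,0,-2.5,0,0,0,0],
    [3,0,-2.3,0,0,0,0]
  ]
}}

```text
clock: 10.3
tool_pos: [0.4379, -0.3753, 0.1389]
orientation: [-0.707, -0.026, 0.026, 0.707]
force: [-0.0, -0.1, -2.0]
gripper_width: 0.0418
```

Run:
```python
from h import *
plan([0.609,0.2145,0.10],95.4)
```

```text
at [ 0.4379 -0.3753  0.1389] jaw yaw 94.25 tilt y-axis [-3.e-04  3.e-04 -1.e+00] q6 -2.37 w 0.0418
 shift cm (tool axes, before turn) [21.44  3.9  57.55]  turn about tool y rad -0.02
```

{"method": "play_rows", "body": {
  "deltas": [
    [3,1.07,0,2.88,0,0,0],
    [3,1.07,0,2.88,0,0,0],
    [3,1.07,0,2.88,0,0,0],
    [3,1.07,0,2.88,0,0,0],
    [3,1.07,0,2.88,0,0,0]
  ]
}}

```text
clock: 10.72
tool_pos: [0.4806, -0.2265, 0.1378]
orientation: [-0.707, -0.026, 0.026, 0.707]
force: [0.7, -0.6, -2.6]
gripper_width: 0.0415
```

{"method": "play_rows", "body": {
  "deltas": [
    [3,1.07,0,2.88,0,0,0],
    [3,1.07,0,2.88,0,0,0],
    [3,1.07,0,2.88,0,0,0],
    [3,1.07,0,2.88,0,0,0],
    [3,1.07,0,2.88,0,0,0]
  ]
}}

```text
clock: 11.13
tool_pos: [0.5233, -0.0788, 0.1377]
orientation: [-0.707, -0.026, 0.026, 0.707]
force: [0.4, -0.2, -3.3]
gripper_width: 0.0419
```

{"method": "play_rows", "body": {
  "deltas": [
    [3,1.07,0.4,2.88,0,0,0],
    [3,1.07,0.4,2.88,0,0,0],
    [3,1.07,0.4,2.88,0,0,0],
    [3,1.07,0.4,2.88,0,0,0],
    [3,1.07,0.4,2.88,0,0,0]
  ]
}}

```text
clock: 11.55
tool_pos: [0.566, 0.0687, 0.1175]
orientation: [0.707, 0.026, -0.026, -0.707]
force: [-0.0, -0.1, -3.0]
gripper_width: 0.0419
```

{"method": "play_rows", "body": {
  "deltas": [
    [3,1.07,0.4,2.88,0,0,0],
    [3,1.07,0.4,2.88,0,0,0],
    [3,1.07,0.4,2.88,0,0,0],
    [3,1.07,0.4,2.88,0,0,0],
    [3,1.07,0.3,2.88,0,0,0]
  ]
}}

```text
clock: 11.97
tool_pos: [0.6085, 0.2161, 0.0982]
orientation: [0.707, 0.026, -0.027, -0.707]
force: [0.8, -0.4, -3.0]
gripper_width: 0.0419
```

{"method": "play_rows", "body": {
  "deltas": [
    [3,0,0,0,0,-0.02,0],
    [3,0,0,0,0,0,0],
    [3,0,0,0,0,0,0],
    [3,0,0,0,0,0,0],
    [3,0,0,0,0,0,0]
  ]
}}

```text
clock: 12.38
tool_pos: [0.6085, 0.2134, 0.0984]
orientation: [0.706, 0.033, -0.033, -0.706]
force: [-0.0, 0.6, -2.6]
gripper_width: 0.0418
```

Run:
```python
from h import *
plan([0.609,0.2145,0.0345],95.4)
```

```text
at [0.6085 0.2134 0.0984] jaw yaw 95.31 tilt y-axis [-6.e-04 -3.e-04 -1.e+00] q6 -1.34 w 0.0418
 shift cm (tool axes, before turn) [0.06 6.39 0.1 ]  turn about tool y rad -0.002
```

{"method": "play_rows", "body": {
  "deltas": [
    [3,0.05,1.2,0.1,0,0,0],
    [3,0,1.2,0,0,0,0],
    [3,0,1.2,0,0,0,0],
    [3,0,1.2,0,0,0,0],
    [3,0,0.7,0,0,0,0]
  ]
}}

```text
clock: 12.8
tool_pos: [0.608, 0.2152, 0.0405]
orientation: [0.707, 0.032, -0.034, -0.706]
force: [-0.5, 0.5, -2.2]
gripper_width: 0.0425
```

{"method": "play_rows", "body": {
  "deltas": [
    [3,0,0.4,0,0,0,0],
    [3,0,0.3,0,0,0,0],
    [3,0,0.2,0,0,0,0],
    [3,0,0,0,0,0,0],
    [3,0,0,0,0,0,0]
  ]
}}

```text
clock: 13.22
tool_pos: [0.6096, 0.2159, 0.0346]
orientation: [-0.706, -0.034, 0.033, 0.706]
force: [-0.5, -0.7, -1.4]
gripper_width: 0.042
```

{"method": "play_rows", "body": {
  "deltas": [
    [5.4,0,0,0,0,0,0],
    [5.4,0,0,0,0,0,0],
    [5.4,0,0,0,0,0,0],
    [5.4,0,0,0,0,0,0],
    [5.4,0,0,0,0,0,0]
  ]
}}

```text
clock: 13.63
tool_pos: [0.6094, 0.2159, 0.0345]
orientation: [-0.706, -0.033, 0.033, 0.706]
force: [-0.0, -1.0, -0.4]
gripper_width: 0.0536
```

{"method": "play_rows", "body": {
  "deltas": [
    [5.4,0,-1,0,0,0,0],
    [5.4,0,-2,0,0,0,0],
    [5.4,0,-3,0,0,0,0],
    [5.4,0,-3,0,0,0,0],
    [5.4,0,-3,0,0,0,0]
  ]
}}

```text
clock: 14.05
tool_pos: [0.609, 0.2157, 0.156]
orientation: [0.706, 0.033, -0.033, -0.706]
force: [0.3, 0.0, -0.2]
gripper_width: 0.0539
```

Run:
```python
from h import *
st,p,d,C=shoot("w5")
v,u=np.nonzero(d>0); P=pts(C,np.c_[u,v],d[v,u])
for n,c in (("orange",(.6,.312)),("blue",(.609,.2145))):
    k=(P[:,2]>.038)&(P[:,2]<.046)&(abs(P[:,0]-c[0])<.07)&(abs(P[:,1]-c[1])<.045)
    q=rect(P[k][:,:2]); print(n,"pedal top in case",q,np.percentile(P[k][:,2],[5,50,95]).round(4))
# batteries in w1
p1,d1,C1=load("w1")
h=cv2.cvtColor(p1,cv2.COLOR_BGR2HSV); v,u=np.nonzero(d1>0); Q=pts(C1,np.c_[u,v],d1[v,u])
for n,c in (("copper",(.42,.125)),("green",(.428,.376))):
    k=(Q[:,2]>.014)&(Q[:,2]<.0215)&(np.hypot(Q[:,0]-c[0],Q[:,1]-c[1])<.05)
    q=rect(Q[k][:,:2]); print(n,q,np.median(Q[k][:,2]),k.sum())
plan([0.42,0.125,0.16],90,st)
```

```text
orange pedal top in case (array([0.6006854, 0.3129759], dtype=float32), np.float32(92.04734), np.float32(42.462486), np.float32(5.3426437)) [0.0408 0.0426 0.0441]
blue pedal top in case (array([0.61003083, 0.21796988], dtype=float32), np.float32(92.679306), np.float32(42.065414), np.float32(5.8536377)) [0.041  0.0426 0.0439]
copper (array([0.42240936, 0.12892006], dtype=float32), np.float32(48.297077), np.float32(26.890461), np.float32(35.18495)) 0.017841565781890167 1285
green (array([0.43254223, 0.3744115 ], dtype=float32), np.float32(50.462692), np.float32(27.528131), np.float32(-42.948368)) 0.018104278435040977 1308
at [0.609  0.2157 0.156 ] jaw yaw 95.4 tilt y-axis [-2.e-04 -1.e-04 -1.e+00] q6 -1.34 w 0.0539
 shift cm (tool axes, before turn) [-19.67  -0.4   -7.25]  turn about tool y rad 0.094
```

View pics/w5.png

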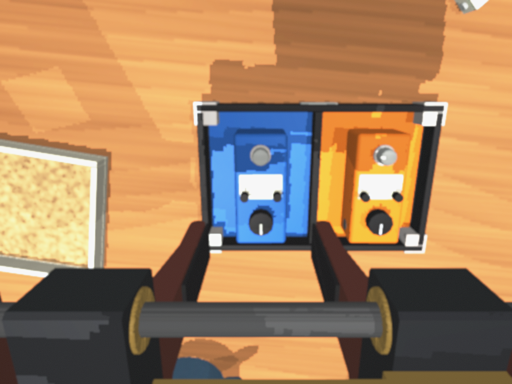

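{"method": "play_rows", "body": {
  "deltas": [
    [7,-1.94,0.5,-0.69,0,0,0],
    [7,-1.94,0.5,-0.69,0,0,0],
    [7,-1.94,0.5,-0.69,0,0,0],
    [7,-1.94,0.5,-0.69,0,0,0],
    [7,-1.94,0.5,-0.69,0,0,0]
  ]
}}

```text
clock: 14.52
tool_pos: [0.5152, 0.172, 0.1297]
orientation: [-0.706, -0.034, 0.033, 0.706]
force: [0.9, -0.1, 0.1]
gripper_width: 0.0699
```

{"method": "play_rows", "body": {
  "deltas": [
    [7,-1.94,1.4,-0.69,0,0,0],
    [7,-1.94,1.4,-0.69,0,0,0],
    [7,-1.94,1.4,-0.69,0,0,0],
    [7,-1.94,1.4,-0.69,0,0,0],
    [7,-1.94,1.4,-0.69,0,0,0]
  ]
}}

```text
clock: 14.93
tool_pos: [0.4222, 0.1286, 0.0594]
orientation: [-0.706, -0.034, 0.033, 0.706]
force: [0.6, 0.8, 0.6]
gripper_width: 0.0703
```

{"method": "play_rows", "body": {
  "deltas": [
    [7,0,0,0,0,-0.104,0],
    [7,0,0,0,0,-0.104,0],
    [7,0,0,0,0,-0.104,0],
    [7,0,0,0,0,-0.104,0],
    [7,0,0,0,0,-0.104,0]
  ]
}}

```text
clock: 15.35
tool_pos: [0.423, 0.1289, 0.0597]
orientation: [0.673, 0.216, -0.215, -0.673]
force: [0.2, 0.0, 0.2]
gripper_width: 0.0701
```

{"method": "play_rows", "body": {
  "deltas": [
    [7,0,0,0,0,0,0],
    [7,0,0,0,0,0,0],
    [7,0,0,0,0,0,0],
    [7,0,0,0,0,0,0],
    [7,0,0,0,0,0,0]
  ]
}}

```text
clock: 15.77
tool_pos: [0.4227, 0.1288, 0.0593]
orientation: [0.674, 0.213, -0.213, -0.674]
force: [-0.5, -0.1, 0.4]
gripper_width: 0.0699
```

Run:
```python
from h import *
plan([0.4224,0.1289,0.0225],125.2)
st,p,d,C=shoot("w6")
v,u=np.nonzero(d>0); Q=pts(C,np.c_[u,v],d[v,u])
k=(Q[:,2]>.014)&(Q[:,2]<.0215)&(np.hypot(Q[:,0]-.4224,Q[:,1]-.1289)<.032)
q=rect(Q[k][:,:2]); print(q,np.median(Q[k][:,2]),k.sum())
```

```text
at [0.4227 0.1288 0.0593] jaw yaw 125.11 tilt y-axis [ 2.e-04  0.e+00 -1.e+00] q6 -1.91 w 0.0699
 shift cm (tool axes, before turn) [-0.02  3.68  0.02]  turn about tool y rad -0.002
(array([0.42317593, 0.12825061], dtype=float32), np.float32(50.58765), np.float32(26.443169), np.float32(35.980705)) 0.018123252020001396 3369
```

{"method": "play_rows", "body": {
  "deltas": [
    [7,0,1.8,0,0,0,0],
    [7,0,1.2,0,0,0,0],
    [7,0,0.65,0,0,0,0],
    [1.5,0,0,0,0,0,0],
    [1.5,0,0,0,0,0,0]
  ]
}}

```text
clock: 16.23
tool_pos: [0.4224, 0.1288, 0.0225]
orientation: [-0.674, -0.213, 0.214, 0.674]
force: [0.1, -0.3, 0.0]
gripper_width: 0.0601
```

{"method": "play_rows", "body": {
  "deltas": [
    [1.5,0,0,0,0,0,0],
    [1.5,0,0,0,0,0,0],
    [1.5,0,0,0,0,0,0],
    [1.5,0,0,0,0,0,0],
    [1.5,0,0,0,0,0,0]
  ]
}}

```text
clock: 16.65
tool_pos: [0.4228, 0.1289, 0.023]
orientation: [0.674, 0.214, -0.214, -0.674]
force: [1.0, -0.3, 0.9]
gripper_width: 0.0268
```

{"method": "play_rows", "body": {
  "deltas": [
    [1.5,0,-1,0,0,0,0],
    [1.5,0,-2,0,0,0,0],
    [1.5,0,-2,0,0,0,0],
    [1.5,0,-2,0,0,0,0],
    [1.5,0,-2,0,0,0,0]
  ]
}}

```text
clock: 17.07
tool_pos: [0.4223, 0.1288, 0.1142]
orientation: [-0.674, -0.214, 0.214, 0.674]
force: [-0.5, -0.6, -0.9]
gripper_width: 0.0265
```

{"method": "play_rows", "body": {
  "deltas": [
    [1.5,-0.41,0,-2.7,0,0,0],
    [1.5,-0.41,0,-2.7,0,0,0],
    [1.5,-0.41,0,-2.7,0,0,0],
    [1.5,-0.41,0,-2.7,0,0,0],
    [1.5,-0.41,0,-2.7,0,0,0]
  ]
}}

```text
clock: 17.48
tool_pos: [0.484, 0.0055, 0.1136]
orientation: [0.674, 0.214, -0.214, -0.674]
force: [0.4, 0.9, -0.9]
gripper_width: 0.0264
```

{"method": "play_rows", "body": {
  "deltas": [
    [1.5,-0.41,0,-2.7,0,0,0],
    [1.5,-0.41,0,-2.7,0,0,0],
    [1.5,-0.41,0,-2.7,0,0,0],
    [1.5,-0.41,0,-2.7,0,0,0],
    [1.5,-0.41,0,-2.7,0,0,0]
  ]
}}

```text
clock: 17.9
tool_pos: [0.5449, -0.1168, 0.1135]
orientation: [-0.674, -0.214, 0.214, 0.674]
force: [-0.7, 1.0, 0.3]
gripper_width: 0.0264
```

{"method": "play_rows", "body": {
  "deltas": [
    [1.5,-0.41,0,-2.7,0,0,0],
    [1.5,-0.41,0,-2.7,0,0,0],
    [1.5,-0.41,0,-2.7,0,0,0],
    [1.5,-0.41,0,-2.7,0,0,0],
    [1.5,-0.46,0,-2.7,0,0,0]
  ]
}}

```text
clock: 18.32
tool_pos: [0.6074, -0.2342, 0.1135]
orientation: [0.679, 0.206, -0.212, -0.672]
force: [0.4, -0.2, -0.1]
gripper_width: 0.026
```

{"method": "play_rows", "body": {
  "deltas": [
    [1.5,0,0,0,0,0.11,0],
    [1.5,0,0,0,0,0.11,0],
    [1.5,0,0,0,0,0.11,0],
    [1.5,0,0,0,0,0.11,0],
    [1.5,0,0,0,0,0.11,0]
  ]
}}

```text
clock: 18.73
tool_pos: [0.607, -0.2323, 0.1133]
orientation: [0.711, 0.015, -0.019, -0.702]
force: [0.2, -0.3, -0.9]
gripper_width: 0.0259
```

{"method": "play_rows", "body": {
  "deltas": [
    [1.5,0,0,0,0,0.11,0],
    [1.5,0,0,0,0,0.014,0],
    [1.5,0,0,0,0,0,0],
    [1.5,0,0,0,0,0,0],
    [1.5,0,0,0,0,0,0]
  ]
}}

```text
clock: 19.15
tool_pos: [0.6073, -0.2323, 0.1129]
orientation: [0.711, -0.026, 0.023, -0.702]
force: [0.1, 0.6, -0.7]
gripper_width: 0.0261
```

Run:
```python
from h import *
plan([0.6055,-0.238,0.0275],86.6)
st,p,d,C=shoot("w7")
v,u=np.nonzero(d>0); Q=pts(C,np.c_[u,v],d[v,u]); h=cv2.cvtColor(p,cv2.COLOR_BGR2HSV)[v,u]
k=(Q[:,2]<.0075)&(abs(Q[:,0]-.604)<.085)&(abs(Q[:,1]+.266)<.1)&((h[:,0]<8)|(h[:,0]>172))&(h[:,1]>170)
print("tub floor",rect(Q[k][:,:2]),np.median(Q[k][:,2]))
```

```text
at [ 0.6073 -0.2323  0.1129] jaw yaw 86.09 tilt y-axis [-0.0048 -0.0129 -0.9999] q6 -1.87 w 0.0261
 shift cm (tool axes, before turn) [-0.11  8.54 -0.47]  turn about tool y rad -0.009
tub floor (array([ 0.60911626, -0.26907134], dtype=float32), np.float32(167.46999), np.float32(122.58105), np.float32(85.97897)) 0.004546828530104408
```

View pics/w7.png

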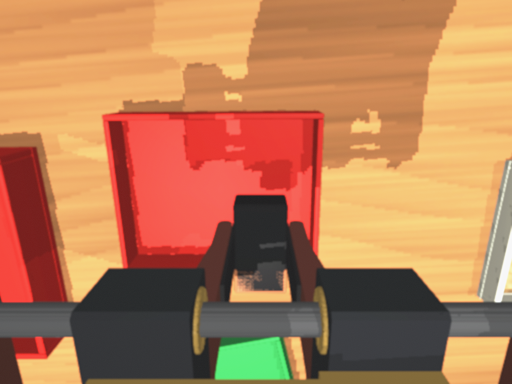

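{"method": "play_rows", "body": {
  "deltas": [
    [1.5,-0.1,1.5,-0.25,0.013,-0.009,-0.004],
    [1.5,0,1.5,-0.2,0,0,0],
    [1.5,0,1.5,0,0,0,0],
    [1.5,0,1.5,0,0,0,0],
    [1.5,0,1.3,0,0,0,0]
  ]
}}

```text
clock: 19.62
tool_pos: [0.6053, -0.2366, 0.0374]
orientation: [-0.707, 0.022, -0.021, 0.707]
force: [-0.7, -0.3, -1.4]
gripper_width: 0.0261
```

{"method": "play_rows", "body": {
  "deltas": [
    [1.5,0,0.6,0,0,0,0],
    [1.5,0,0.4,0,0,0,0],
    [1.5,0,0.15,0,0,0,0],
    [1.5,0,0,0,0,0,0],
    [1.5,0,0,0,0,0,0]
  ]
}}

```text
clock: 20.03
tool_pos: [0.6065, -0.2371, 0.0287]
orientation: [0.707, -0.021, 0.022, -0.707]
force: [-0.6, -0.3, 0.2]
gripper_width: 0.0265
```

Run:
```python
from h import *
plan([0.6055,-0.238,0.0275],86.6); print(sensors.read_state()["force"])
```

```text
at [ 0.6065 -0.2371  0.0287] jaw yaw 86.48 tilt y-axis [ 9.e-04 -5.e-04 -1.e+00] q6 -1.9 w 0.0265
 shift cm (tool axes, before turn) [-0.09  0.12 -0.1 ]  turn about tool y rad -0.002
[-0.63545846 -0.31550683  0.19256637]
```

{"method": "play_rows", "body": {
  "deltas": [
    [1.5,-0.1,0.1,-0.1,0,0,0],
    [3.8,0,0,0,0,0,0],
    [3.8,0,0,0,0,0,0],
    [3.8,0,0,0,0,0,0],
    [3.8,0,0,0,0,0,0]
  ]
}}

```text
clock: 20.45
tool_pos: [0.6051, -0.238, 0.0274]
orientation: [0.707, -0.022, 0.022, -0.707]
force: [-0.2, 0.8, 0.9]
gripper_width: 0.0378
```

{"method": "play_rows", "body": {
  "deltas": [
    [3.8,0,-1,0,0,0,0],
    [3.8,0,-2.5,0,0,0,0],
    [3.8,0,-2.5,0,0,0,0],
    [3.8,0,-2.5,0,0,0,0],
    [3.8,0,-2.5,0,0,0,0]
  ]
}}

```text
clock: 20.87
tool_pos: [0.6049, -0.2378, 0.139]
orientation: [0.707, -0.022, 0.022, -0.707]
force: [-0.5, -0.3, 0.6]
gripper_width: 0.0375
```

Run:
```python
from h import *
st,p,d,C=shoot("w8")
v,u=np.nonzero(d>0); Q=pts(C,np.c_[u,v],d[v,u]); h=cv2.cvtColor(p,cv2.COLOR_BGR2HSV)[v,u]
k=(Q[:,2]<.026)&(Q[:,2]>.018)&(np.hypot(Q[:,0]-.6055,Q[:,1]+.238)<.04)&((h[:,2]<110)&(h[:,1]<160))
print("copper in tub",rect(Q[k][:,:2]),np.percentile(Q[k][:,2],[5,50,95]),k.sum())
plan([0.4325,0.3744,0.06],47,st)
```

```text
copper in tub (array([ 0.5967315 , -0.23577967], dtype=float32), np.float32(35.21372), np.float32(24.544622), np.float32(-4.070793)) [0.0207329  0.02209717 0.02313346] 1315
at [ 0.6049 -0.2378  0.139 ] jaw yaw 86.48 tilt y-axis [ 2.e-04 -2.e-04 -1.e+00] q6 -1.9 w 0.0375
 shift cm (tool axes, before turn) [-20.97   7.88  60.05]  turn about tool y rad 0.689
```

{"method": "play_rows", "body": {
  "deltas": [
    [7,-1.05,0,3,0,0,0],
    [7,-1.05,0,3,0,0,0],
    [7,-1.05,0,3,0,0,0],
    [7,-1.05,0,3,0,0,0],
    [7,-1.05,0,3,0,0,0]
  ]
}}

```text
clock: 21.33
tool_pos: [0.5613, -0.0838, 0.1379]
orientation: [0.707, -0.022, 0.022, -0.707]
force: [0.6, 0.5, 0.1]
gripper_width: 0.0676
```

{"method": "play_rows", "body": {
  "deltas": [
    [7,-1.05,0,3,0,0,0],
    [7,-1.05,0,3,0,0,0],
    [7,-1.05,0,3,0,0,0],
    [7,-1.05,0,3,0,0,0],
    [7,-1.05,0,3,0,0,0]
  ]
}}

```text
clock: 21.75
tool_pos: [0.5182, 0.0694, 0.1378]
orientation: [-0.707, 0.021, -0.022, 0.707]
force: [0.1, -0.2, 0.4]
gripper_width: 0.0701
```

{"method": "play_rows", "body": {
  "deltas": [
    [7,-1.05,0,3,0,0,0],
    [7,-1.05,0,3,0,0,0],
    [7,-1.05,0,3,0,0,0],
    [7,-1.05,0,3,0,0,0],
    [7,-1.05,0,3,0,0,0]
  ]
}}

```text
clock: 22.17
tool_pos: [0.4749, 0.2225, 0.1378]
orientation: [-0.707, 0.021, -0.022, 0.707]
force: [0.4, 0.3, 0.0]
gripper_width: 0.0697
```

{"method": "play_rows", "body": {
  "deltas": [
    [7,-1.05,1.5,3,0,0,0],
    [7,-1.05,1.5,3,0,0,0],
    [7,-1.05,1.5,3,0,0,0],
    [7,-1.05,1.5,3,0,0,0],
    [7,-1.05,1.5,3,0,0,0]
  ]
}}

```text
clock: 22.58
tool_pos: [0.4318, 0.3756, 0.0621]
orientation: [-0.707, 0.021, -0.022, 0.707]
force: [-0.4, 0.2, -0.4]
gripper_width: 0.0698
```

{"method": "play_rows", "body": {
  "deltas": [
    [7,0,0,0,0,0.1,0],
    [7,0,0,0,0,0.1,0],
    [7,0,0,0,0,0.1,0],
    [7,0,0,0,0,0.1,0],
    [7,0,0,0,0,0.1,0]
  ]
}}

```text
clock: 23.0
tool_pos: [0.4322, 0.3742, 0.0626]
orientation: [-0.679, 0.197, -0.198, 0.679]
force: [-0.1, -0.4, 0.5]
gripper_width: 0.0703
```

{"method": "play_rows", "body": {
  "deltas": [
    [7,0,0,0,0,0.1,0],
    [7,0,0,0,0,0.09,0],
    [7,0,0,0,0,0,0],
    [7,0,0,0,0,0,0],
    [7,0,0,0,0,0,0]
  ]
}}

```text
clock: 23.42
tool_pos: [0.4323, 0.374, 0.0624]
orientation: [-0.658, 0.259, -0.259, 0.658]
force: [-0.9, -0.2, -0.4]
gripper_width: 0.0703
```

Run:
```python
from h import *
st,p,d,C=shoot("w9")
v,u=np.nonzero(d>0); Q=pts(C,np.c_[u,v],d[v,u])
k=(Q[:,2]>.014)&(Q[:,2]<.0215)&(np.hypot(Q[:,0]-.4325,Q[:,1]-.3744)<.032)
q=rect(Q[k][:,:2]); print(q,np.median(Q[k][:,2]),k.sum())
plan([*q[0],0.0225],q[3]+90,st); plan([.4325,.3744,.0225],47,st)
```

```text
(array([0.43220538, 0.37530664], dtype=float32), np.float32(48.333427), np.float32(26.80364), np.float32(-42.744694)) 0.017992439066985444 3252
at [0.4323 0.374  0.0624] jaw yaw 47.1 tilt y-axis [ 3.e-04  1.e-04 -1.e+00] q6 -0.13 w 0.0703
 shift cm (tool axes, before turn) [-0.1   3.99  0.09]  turn about tool y rad -0.003
at [0.4323 0.374  0.0624] jaw yaw 47.1 tilt y-axis [ 3.e-04  1.e-04 -1.e+00] q6 -0.13 w 0.0703
 shift cm (tool axes, before turn) [-0.01  3.99  0.04]  turn about tool y rad 0.002
```

{"method": "play_rows", "body": {
  "deltas": [
    [7,-0.05,2,0.05,0,0,0],
    [7,0,1.3,0,0,0,0],
    [7,0,0.65,0,0,0,0],
    [1.5,0,0,0,0,0,0],
    [1.5,0,0,0,0,0,0]
  ]
}}

```text
clock: 23.88
tool_pos: [0.4319, 0.3743, 0.0221]
orientation: [0.658, -0.26, 0.259, -0.657]
force: [0.2, -0.8, 0.6]
gripper_width: 0.0598
```

{"method": "play_rows", "body": {
  "deltas": [
    [1.5,0,0,0,0,0,0],
    [1.5,0,0,0,0,0,0],
    [1.5,0,0,0,0,0,0],
    [1.5,0,0,0,0,0,0],
    [1.5,0,0,0,0,0,0]
  ]
}}

```text
clock: 24.3
tool_pos: [0.4323, 0.3747, 0.0229]
orientation: [-0.658, 0.259, -0.26, 0.658]
force: [0.1, 0.1, 1.3]
gripper_width: 0.0267
```

{"method": "play_rows", "body": {
  "deltas": [
    [1.5,0,-1,0,0,0,0],
    [1.5,0,-2.5,0,0,0,0],
    [1.5,0,-2.5,0,0,0,0],
    [1.5,0,-2.5,0,0,0,0],
    [1.5,0,-2.5,0,0,0,0]
  ]
}}

```text
clock: 24.72
tool_pos: [0.432, 0.3745, 0.1344]
orientation: [0.658, -0.259, 0.26, -0.658]
force: [0.7, 0.4, -0.5]
gripper_width: 0.0263
```

{"method": "play_rows", "body": {
  "deltas": [
    [1.5,2.9,0,-1.87,0,0,0],
    [1.5,2.9,0,-1.87,0,0,0],
    [1.5,2.9,0,-1.87,0,0,0],
    [1.5,2.9,0,-1.87,0,0,0],
    [1.5,2.9,0,-1.87,0,0,0]
  ]
}}

```text
clock: 25.13
tool_pos: [0.4744, 0.2059, 0.1335]
orientation: [-0.658, 0.259, -0.26, 0.658]
force: [0.4, 0.6, -0.6]
gripper_width: 0.0259
```

{"method": "play_rows", "body": {
  "deltas": [
    [1.5,2.9,0,-1.87,0,0,0],
    [1.5,2.9,0,-1.87,0,0,0],
    [1.5,2.9,0,-1.87,0,0,0],
    [1.5,2.9,0,-1.87,0,0,0],
    [1.5,2.9,0,-1.87,0,0,0]
  ]
}}

```text
clock: 25.55
tool_pos: [0.5166, 0.0383, 0.1335]
orientation: [-0.658, 0.259, -0.26, 0.658]
force: [1.2, 0.1, -0.3]
gripper_width: 0.026
```

{"method": "play_rows", "body": {
  "deltas": [
    [1.5,2.9,0,-1.87,0,0,0],
    [1.5,2.9,0,-1.87,0,0,0],
    [1.5,2.9,0,-1.87,0,0,0],
    [1.5,2.9,0,-1.87,0,0,0],
    [1.5,2.9,0,-1.87,0,0,0]
  ]
}}

```text
clock: 25.97
tool_pos: [0.5587, -0.1292, 0.1335]
orientation: [0.658, -0.259, 0.26, -0.658]
force: [1.0, 1.0, -0.4]
gripper_width: 0.0261
```

{"method": "play_rows", "body": {
  "deltas": [
    [1.5,2.9,0,-1.87,0,0,0],
    [1.5,2.9,0,-1.87,0,0,0],
    [1.5,2.9,0,-1.87,0,0,0],
    [1.5,2.9,0,-1.87,0,0,0],
    [1.5,2.9,0,-1.87,0,0,0]
  ]
}}

```text
clock: 26.38
tool_pos: [0.6007, -0.2964, 0.1335]
orientation: [0.658, -0.259, 0.26, -0.658]
force: [1.5, 0.2, 0.1]
gripper_width: 0.0264
```

{"method": "play_rows", "body": {
  "deltas": [
    [1.5,0,0,0,0,-0.1,0],
    [1.5,0,0,0,0,-0.1,0],
    [1.5,0,0,0,0,-0.1,0],
    [1.5,0,0,0,0,-0.1,0],
    [1.5,0,0,0,0,-0.1,0]
  ]
}}

```text
clock: 26.8
tool_pos: [0.6005, -0.2948, 0.1334]
orientation: [0.702, -0.087, 0.087, -0.702]
force: [-0.2, -0.1, -0.7]
gripper_width: 0.0262
```

{"method": "play_rows", "body": {
  "deltas": [
    [1.5,0,0,0,0,-0.1,0],
    [1.5,0,0,0,0,-0.09,0],
    [1.5,0,0,0,0,0,0],
    [1.5,0,0,0,0,0,0],
    [1.5,0,0,0,0,0,0]
  ]
}}

```text
clock: 27.22
tool_pos: [0.6006, -0.2946, 0.1331]
orientation: [0.707, -0.023, 0.023, -0.707]
force: [0.4, 0.1, -0.9]
gripper_width: 0.0262
```

Run:
```python
from h import *
plan([.6021,-.294,.0275],86.6)
```

```text
at [ 0.6006 -0.2946  0.1331] jaw yaw 86.32 tilt y-axis [ 2.e-04 -2.e-04 -1.e+00] q6 -1.98 w 0.0262
 shift cm (tool axes, before turn) [ 0.14 10.56  0.07]  turn about tool y rad -0.005
```

{"method": "play_rows", "body": {
  "deltas": [
    [1.5,0.1,2,0.05,0,0,0],
    [1.5,0,2,0,0,0,0],
    [1.5,0,2,0,0,0,0],
    [1.5,0,2,0,0,0,0],
    [1.5,0,1.3,0,0,0,0]
  ]
}}

```text
clock: 27.63
tool_pos: [0.6008, -0.2938, 0.0379]
orientation: [-0.706, 0.023, -0.022, 0.707]
force: [-0.1, 0.7, -1.1]
gripper_width: 0.0259
```

{"method": "play_rows", "body": {
  "deltas": [
    [1.5,0,0.7,0,0,0,0],
    [1.5,0,0.4,0,0,0,0],
    [1.5,0,0.15,0,0,0,0],
    [1.5,0,0,0,0,0,0],
    [1.5,0,0,0,0,0,0]
  ]
}}

```text
clock: 28.05
tool_pos: [0.6023, -0.2946, 0.0281]
orientation: [0.707, -0.021, 0.022, -0.706]
force: [1.1, 0.2, -0.9]
gripper_width: 0.0261
```

{"method": "play_rows", "body": {
  "deltas": [
    [3.8,0,0,0,0,0,0],
    [3.8,0,0,0,0,0,0],
    [3.8,0,0,0,0,0,0],
    [3.8,0,0,0,0,0,0],
    [3.8,0,0,0,0,0,0]
  ]
}}

```text
clock: 28.47
tool_pos: [0.6018, -0.2943, 0.0274]
orientation: [0.707, -0.022, 0.022, -0.707]
force: [-1.0, 0.7, 0.7]
gripper_width: 0.038
```

{"method": "play_rows", "body": {
  "deltas": [
    [3.8,0,-1,0,0,0,0],
    [3.8,0,-2.5,0,0,0,0],
    [3.8,0,-3,0,0,0,0],
    [3.8,0,-3,0,0,0,0],
    [3.8,0,-3,0,0,0,0]
  ]
}}

```text
clock: 28.88
tool_pos: [0.6015, -0.2941, 0.154]
orientation: [0.707, -0.022, 0.022, -0.707]
force: [0.6, -1.4, -0.5]
gripper_width: 0.0378
```

Run:
```python
from h import *
st,p,d,C=shoot("w10")
plan([0.4453,-0.2475,0.14],86.5,st)
```

```text
at [ 0.6015 -0.2941  0.154 ] jaw yaw 86.48 tilt y-axis [-1.e-04 -0.e+00 -1.e+00] q6 -1.98 w 0.0378
 shift cm (tool axes, before turn) [-15.87   1.4    3.69]  turn about tool y rad -0.0
```

View pics/w10.png

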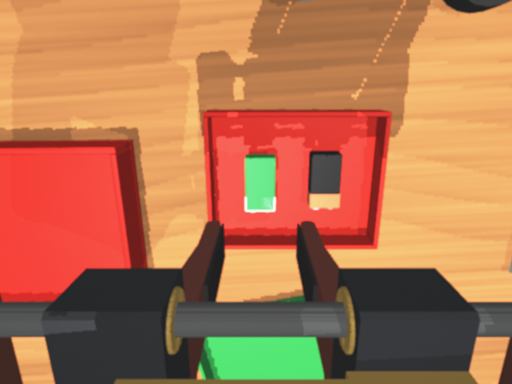

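Both batteries lie flat in the small red tub, green at (260,183) and copper at (325,180). Now the slide.

{"method": "play_rows", "body": {
  "deltas": [
    [7,-1.59,0.1,0.37,0,0,0],
    [7,-1.59,0.1,0.37,0,0,0],
    [7,-1.59,0.1,0.37,0,0,0],
    [7,-1.59,0.1,0.37,0,0,0],
    [7,-1.59,0.1,0.37,0,0,0]
  ]
}}

```text
clock: 29.35
tool_pos: [0.5228, -0.2706, 0.1478]
orientation: [0.707, -0.021, 0.022, -0.707]
force: [-0.4, -0.8, 0.1]
gripper_width: 0.0676
```

{"method": "play_rows", "body": {
  "deltas": [
    [7,-1.59,0.1,0.37,0,0,0],
    [7,-1.59,0.1,0.37,0,0,0],
    [7,-1.59,0.1,0.37,0,0,0],
    [7,-1.59,0.1,0.37,0,0,0],
    [7,-1.59,0.1,0.37,0,0,0]
  ]
}}

```text
clock: 29.77
tool_pos: [0.4446, -0.2473, 0.1427]
orientation: [0.707, -0.021, 0.022, -0.707]
force: [0.5, 0.7, -0.7]
gripper_width: 0.0701
```

{"method": "play_rows", "body": {
  "deltas": [
    [7,0,0,0,0,0,0],
    [7,0,0,0,0,0,0],
    [7,0,0,0,0,0,0],
    [7,0,0,0,0,0,0],
    [7,0,0,0,0,0,0]
  ]
}}

```text
clock: 30.18
tool_pos: [0.4462, -0.2479, 0.1423]
orientation: [0.707, -0.021, 0.022, -0.707]
force: [-0.2, -0.0, -0.1]
gripper_width: 0.0701
```

Run:
```python
from h import *
st,p,d,C=shoot("w11")
v,u=np.nonzero(d>0); P=pts(C,np.c_[u,v],d[v,u]); k=(P[:,2]>.056)&(P[:,2]<.065)&(np.hypot(P[:,0]-.4453,P[:,1]+.2475)<.025)
c,rad=cv2.minEnclosingCircle((P[k][:,:2]*1000).astype(np.float32)); print("slide",k.sum(),c,rad,np.median(P[k][:,2]))
plan([c[0]/1000,c[1]/1000,0.034],86.5,st)
for n in ("top","scene"):
    p,d=eyes.capture(n); np.savez(f"{n}1.npz",p=p,d=d); C=cam(n)
    v,u=np.nonzero(d>0); P=pts(C,np.c_[u,v],d[v,u])
    k=(abs(P[:,0]-.66)<.1)&(abs(P[:,1]-.011)<.10)&(P[:,2]>.015)&(P[:,2]<.04)
    print("tray rim",n,rect(P[k][:,:2]),np.percentile(P[k][:,2],[50,95]))
    k=(abs(P[:,0]-.65)<.035)&(abs(P[:,1]-.011)<.035); print("tray floor",np.median(P[k][:,2]))
```

```text
slide 566 (445.5450134277344, -247.17462158203125) 13.854464530944824 0.060268808985943306
at [ 0.4462 -0.2479  0.1423] jaw yaw 86.49 tilt y-axis [ 9.e-04 -6.e-04 -1.e+00] q6 -2.04 w 0.0701
 shift cm (tool axes, before turn) [-0.08 10.83  0.07]  turn about tool y rad -0.0
tray rim top (array([0.65964043, 0.00933992], dtype=float32), np.float32(121.86509), np.float32(120.33358), np.float32(-4.2225266)) [0.02083035 0.02443305]
tray floor 0.0052212933001665185
tray rim scene (array([0.6602347 , 0.01238182], dtype=float32), np.float32(124.68625), np.float32(119.90942), np.float32(-4.144226)) [0.02035194 0.02266196]
tray floor 0.004651582763464779
```

{"method": "play_rows", "body": {
  "deltas": [
    [7,-0.08,2,0.07,0,0,0],
    [7,0,2.5,0,0,0,0],
    [7,0,2.5,0,0,0,0],
    [7,0,2.3,0,0,0,0],
    [7,0,1.3,0,0,0,0]
  ]
}}

```text
clock: 30.75
tool_pos: [0.4437, -0.2463, 0.0339]
orientation: [-0.706, 0.022, -0.021, 0.707]
force: [0.1, 0.3, -0.3]
gripper_width: 0.0696
```

{"method": "play_rows", "body": {
  "deltas": [
    [6,0,0.6,0,0,0,0],
    [5,0,0.2,0,0,0,0],
    [4,0,0,0,0,0,0],
    [3.5,0,0,0,0,0,0],
    [3.3,0,0,0,0,0,0]
  ]
}}

```text
clock: 31.17
tool_pos: [0.4452, -0.2472, 0.0291]
orientation: [0.707, -0.021, 0.022, -0.706]
force: [0.2, 0.7, -0.0]
gripper_width: 0.0403
```

{"method": "play_rows", "body": {
  "deltas": [
    [3.2,0,0,0,0,0,0],
    [3.1,0,0,0,0,0,0],
    [3.0,0,0,0,0,0,0],
    [2.9,0,0,0,0,0,0],
    [2.8,0,0,0,0,0,0]
  ]
}}

```text
clock: 31.58
tool_pos: [0.4448, -0.247, 0.0285]
orientation: [0.707, -0.021, 0.022, -0.707]
force: [-0.7, -0.9, 4.7]
gripper_width: 0.0287
```

{"method": "play_rows", "body": {
  "deltas": [
    [2.7,0,0,0,0,0,0],
    [2.5,0,0,0,0,0,0],
    [2.2,0,0,0,0,0,0],
    [2.0,0,0,0,0,0,0],
    [2.0,0,0,0,0,0,0]
  ]
}}

```text
clock: 32.0
tool_pos: [0.4448, -0.247, 0.0285]
orientation: [0.707, -0.021, 0.022, -0.707]
force: [-1.3, -0.4, 6.3]
gripper_width: 0.0282
```

Run:
```python
from h import *
plan([0.660,0.011,0.034],86.5); print(sensors.read_state()["force"])
```

```text
at [ 0.4448 -0.247   0.0285] jaw yaw 86.48 tilt y-axis [ 7.e-04 -6.e-04 -1.e+00] q6 -2.04 w 0.0282
 shift cm (tool axes, before turn) [19.9  -0.55 27.07]  turn about tool y rad -0.0
[-1.26258919 -0.37113249  6.31771009]
```

{"method": "play_rows", "body": {
  "deltas": [
    [2,0,-0.8,0,0,0,0],
    [2,0,-1.5,0,0,0,0],
    [2,0,-1.9,0,0,0,0],
    [2,0,-1.9,0,0,0,0],
    [2,0,-1.4,0,0,0,0]
  ]
}}

```text
clock: 32.42
tool_pos: [0.4444, -0.2466, 0.1045]
orientation: [-0.707, 0.022, -0.022, 0.707]
force: [-0.2, -0.2, -0.6]
gripper_width: 0.0281
```

{"method": "play_rows", "body": {
  "deltas": [
    [2,1.33,0,1.8,0,0,0],
    [2,1.33,0,1.8,0,0,0],
    [2,1.33,0,1.8,0,0,0],
    [2,1.33,0,1.8,0,0,0],
    [2,1.33,0,1.8,0,0,0]
  ]
}}

```text
clock: 32.83
tool_pos: [0.5165, -0.1599, 0.1034]
orientation: [-0.707, 0.022, -0.022, 0.707]
force: [-0.6, -0.2, -1.0]
gripper_width: 0.0279
```

{"method": "play_rows", "body": {
  "deltas": [
    [2,1.33,0,1.8,0,0,0],
    [2,1.33,0,1.8,0,0,0],
    [2,1.33,0,1.8,0,0,0],
    [2,1.33,0,1.8,0,0,0],
    [2,1.33,0,1.8,0,0,0]
  ]
}}

```text
clock: 33.25
tool_pos: [0.5883, -0.0741, 0.1031]
orientation: [-0.707, 0.022, -0.021, 0.707]
force: [-0.2, -0.4, -0.2]
gripper_width: 0.0283
```

{"method": "play_rows", "body": {
  "deltas": [
    [2,1.33,0,1.8,0,0,0],
    [2,1.33,0,1.8,0,0,0],
    [2,1.33,0,1.8,0,0,0],
    [2,1.33,0,1.8,0,0,0],
    [2,1.3,0,1.8,0,0,0]
  ]
}}

```text
clock: 33.67
tool_pos: [0.6599, 0.0116, 0.1031]
orientation: [0.707, -0.022, 0.021, -0.707]
force: [0.3, 0.1, -1.3]
gripper_width: 0.0278
```

{"method": "play_rows", "body": {
  "deltas": [
    [2,0,0,0,0,0,0],
    [2,0,0,0,0,0,0],
    [2,0,0,0,0,0,0],
    [2,0,0,0,0,0,0],
    [2,0,0,0,0,0,0]
  ]
}}

```text
clock: 34.08
tool_pos: [0.6591, 0.0097, 0.1031]
orientation: [0.707, -0.022, 0.022, -0.707]
force: [0.3, -0.5, -0.6]
gripper_width: 0.0281
```

Run:
```python
from h import *
plan([0.660,0.011,0.034],86.5)
st,p,d,C=shoot("w12")
```

```text
at [0.6591 0.0097 0.1031] jaw yaw 86.42 tilt y-axis [-9.e-04 -2.e-04 -1.e+00] q6 -1.51 w 0.0281
 shift cm (tool axes, before turn) [0.09 6.91 0.14]  turn about tool y rad -0.001
```

View pics/w12.png

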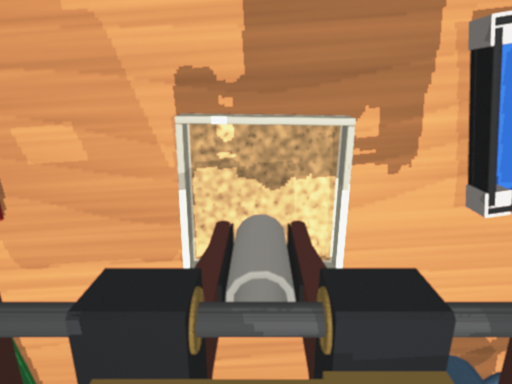

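Slide is held upright over the cork tray, at (260,262). I'll lower it slowly.

{"method": "play_rows", "body": {
  "deltas": [
    [2,0.05,1.2,0.1,0,0,0],
    [2,0,1.5,0,0,0,0],
    [2,0,1.5,0,0,0,0],
    [2,0,1.2,0,0,0,0],
    [2,0,0.6,0,0,0,0]
  ]
}}

```text
clock: 34.55
tool_pos: [0.6586, 0.0114, 0.0398]
orientation: [0.707, -0.023, 0.02, -0.707]
force: [-1.1, 0.4, -0.4]
gripper_width: 0.0282
```

{"method": "play_rows", "body": {
  "deltas": [
    [2,0,0.3,0,0,0,0],
    [2,0,0.2,0,0,0,0],
    [2,0,0.15,0,0,0,0],
    [2,0,0,0,0,0,0],
    [2,0,0,0,0,0,0]
  ]
}}

```text
clock: 34.97
tool_pos: [0.6609, 0.0114, 0.0372]
orientation: [0.707, -0.021, 0.022, -0.707]
force: [-0.3, -0.2, -1.0]
gripper_width: 0.0278
```

{"method": "play_rows", "body": {
  "deltas": [
    [2,0,0.1,0,0,0,0],
    [2,0,0.1,0,0,0,0],
    [2,0,0,0,0,0,0],
    [2,0,0,0,0,0,0],
    [2,0,0,0,0,0,0]
  ]
}}

```text
clock: 35.38
tool_pos: [0.6605, 0.0114, 0.0347]
orientation: [0.707, -0.022, 0.022, -0.707]
force: [0.7, -0.4, 0.5]
gripper_width: 0.0279
```

Run:
```python
from h import *
plan([0.660,0.011,0.0335],86.5); print(sensors.read_state()["force"])
```

```text
at [0.6605 0.0114 0.0347] jaw yaw 86.48 tilt y-axis [ 2.e-04 -1.e-04 -1.e+00] q6 -1.51 w 0.0279
 shift cm (tool axes, before turn) [-0.05  0.12 -0.05]  turn about tool y rad -0.0
[ 0.71299965 -0.37853109  0.47815587]
```

{"method": "play_rows", "body": {
  "deltas": [
    [2,0,0.06,0,0,0,0],
    [2,0,0,0,0,0,0],
    [2,0,0.04,0,0,0,0],
    [2,0,0,0,0,0,0],
    [2,0,0,0,0,0,0]
  ]
}}

```text
clock: 35.8
tool_pos: [0.6604, 0.0114, 0.0336]
orientation: [0.707, -0.022, 0.022, -0.707]
force: [0.4, -0.5, -1.1]
gripper_width: 0.0281
```

{"method": "play_rows", "body": {
  "deltas": [
    [2,0,0.04,0,0,0,0],
    [2,0,0,0,0,0,0],
    [2,0,0,0,0,0,0],
    [2,0,0,0,0,0,0],
    [2,0,0,0,0,0,0]
  ]
}}

```text
clock: 36.22
tool_pos: [0.6605, 0.0114, 0.0335]
orientation: [0.707, -0.022, 0.022, -0.707]
force: [-3.1, -0.4, 5.8]
gripper_width: 0.0279
```

{"method": "play_rows", "body": {
  "deltas": [
    [2.8,0,0,0,0,0,0],
    [2.9,0,0,0,0,0,0],
    [3.1,0,0,0,0,0,0],
    [3.3,0,0,0,0,0,0],
    [3.6,0,0,0,0,0,0]
  ]
}}

```text
clock: 36.63
tool_pos: [0.6605, 0.0114, 0.0329]
orientation: [0.707, -0.022, 0.022, -0.707]
force: [-0.4, -0.5, -1.1]
gripper_width: 0.0353
```

{"method": "play_rows", "body": {
  "deltas": [
    [4.2,0,0,0,0,0,0],
    [5,0,0,0,0,0,0],
    [5.5,0,0,0,0,0,0],
    [5.5,0,0,0,0,0,0],
    [5.5,0,0,0,0,0,0]
  ]
}}

```text
clock: 37.05
tool_pos: [0.6605, 0.0114, 0.0332]
orientation: [0.707, -0.022, 0.022, -0.707]
force: [-0.4, 0.1, -0.6]
gripper_width: 0.0548
```

{"method": "play_rows", "body": {
  "deltas": [
    [5.5,0,-1,0,0,0,0],
    [5.5,0,-2,0,0,0,0],
    [5.5,0,-2.5,0,0,0,0],
    [5.5,0,-3,0,0,0,0],
    [5.5,0,-3,0,0,0,0]
  ]
}}

```text
clock: 37.47
tool_pos: [0.66, 0.0115, 0.1497]
orientation: [0.707, -0.022, 0.021, -0.707]
force: [1.0, 0.3, -0.4]
gripper_width: 0.055
```

{"method": "play_rows", "body": {
  "deltas": [
    [5.5,0,-3,0,0,0,0],
    [5.5,-3,-1,0,0,0,0],
    [5.5,-3,0,0,0,0,0],
    [5.5,-3,0,0,0,0,0],
    [5.5,-3,0,0,0,0,0]
  ]
}}

```text
clock: 37.88
tool_pos: [0.5395, 0.0189, 0.1893]
orientation: [0.707, -0.021, 0.022, -0.707]
force: [-0.7, 0.4, -0.7]
gripper_width: 0.0549
```

{"method": "play_rows", "body": {
  "deltas": [
    [5.5,-2,0,0,0,0,0],
    [5.5,0,0,0,0,0,0],
    [5.5,0,0,0,0,0,0],
    [5.5,0,0,0,0,0,0],
    [5.5,0,0,0,0,0,0]
  ]
}}

```text
clock: 38.3
tool_pos: [0.5224, 0.02, 0.1887]
orientation: [0.707, -0.021, 0.022, -0.707]
force: [-0.3, 0.3, 0.3]
gripper_width: 0.0552
```

Run:
```python
from h import *
print(sensors.read_state()["tool_pos"])
a,b=np.load("top0.npz"),None
for n in ("top","scene"):
    p,d=eyes.capture(n); cv2.imwrite(f"pics/{n}2.png",p); C=cam(n)
    v,u=np.nonzero(d>0); P=pts(C,np.c_[u,v],d[v,u])
    k=(P[:,2]>.058)&(P[:,2]<.072)&(np.hypot(P[:,0]-.66,P[:,1]-.011)<.04)
    if k.sum()>4: print(n,"slide top",k.sum(),cv2.minEnclosingCircle((P[k][:,:2]*1000).astype(np.float32)),np.median(P[k][:,2]))
    if n=="top":
        for m,s,c in blobs(mask(p,"yellow"),25)+blobs(mask(a["p"],"yellow"),25): print("tin px",c)
        for q in (a["p"],p): g=(cv2.cvtColor(q,cv2.COLOR_BGR2GRAY)[195:228,272:305]<45); w=np.argwhere(g); print("tape px",w.mean(0)[::-1]+[272,195],len(w))
```

```text
[0.52241566 0.02001532 0.18872556]
tin px [255.84 220.44]
tin px [249.23322684 217.35782748]
tape px [287.28508772 210.46929825] 228
tape px [287.1902834  210.42510121] 247
scene slide top 64 ((663.7356567382812, 12.133292198181152), 14.214531898498535) 0.06257844820856412
```

View pics/top2.png

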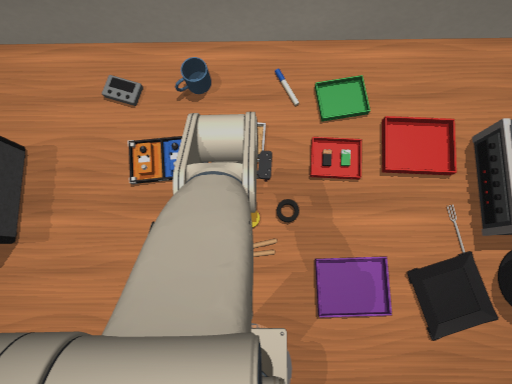

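View pics/scene2.png

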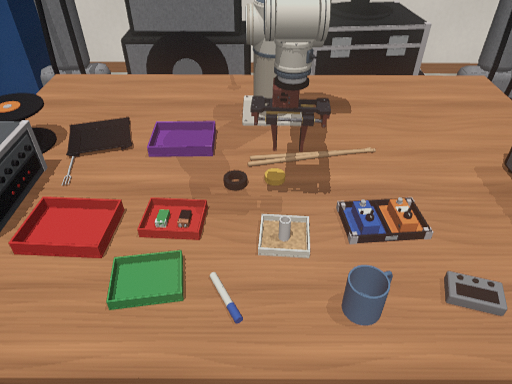

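```bash
python3 -c "
from h import *
r.close_job()"
```

```text
the job is handed in; nothing more can be done
```

I handed the job in at about 38 s of the 128 s allowed. Everything was done in the order asked: orange pedal, blue pedal, copper battery, green battery, then the slide.

**Pedals:** the depth check after placing showed both tops at 42.6 mm, so they lie flat on the 6 mm floor. Both are centred in their own-colour bays, with yaw 5.3° and 5.9° against about 5.4° for the case.

**Batteries:** both lie flat in the small red tub, seen in the wrist picture after placing and in the last top and scene views.

**Slide:** I lowered it until the wrist force read 5.8 N, then opened the gripper slowly. The last scene view shows it upright on the cork near the tray's centre, at about (0.664, 0.012) m against a tray centre of (0.660, 0.011) m.

**Tape roll and pick tin:** the tape roll is at the same pixels as at the start. The tin is at the same place by eye in the scene view.

**Checks that failed or disagreed:**
- **Slide, top view:** the arm hid the slide there, so its final position rests on the scene camera alone. That camera read the slide's top at 62.6 mm against an expected 65 mm.
- **Tin, top view:** its measured centre shifted by about 7 pixels. I put this down to the arm covering part of it.
- **Tilt on the copper battery carry:** the last joint reached its range limit and tilted the tool about 0.8°. I straightened it before lowering.

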